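Put mixed-up dental casts back with their partners

TASK

The three loose upper plaster casts are standing in each other's case pans. Put each one upright and centred in the empty half of the pan whose fixed lower cast (screwed down on a metal plate) has the same outline (round, square or oblong), first parking one of them in the middle of the bare blue tile to free a place. Set the casts down gently without dropping them, keep them upright, and leave the two jars and the wax knife between the pans where they are.

Things in the scene. Friction and masses are not known exactly. Their poses are not given: they have to be found in the camera images.
- cast_round: Loose upper plaster cast, pink gums, ivory teeth: round, 54 mm across, full arch of teeth on top; grip it across any diameter. Block 36 mm high, sides upright; teeth, inside its outline, rise to 45 mm; 0.15 to 0.25 kg. Origin: centre of its underside, z up. Starts upright in a pan of another shape.
- cast_square: Loose upper plaster cast, pink gums, ivory teeth: square, 52 x 52 mm, sides along its x and y, full arch of teeth on top; grip it across two parallel sides. Block 36 mm high, sides upright; teeth, inside its outline, rise to 45 mm; 0.15 to 0.25 kg. Origin: centre of its underside, z up. Starts upright in a pan of another shape.
- cast_oblong: Loose upper plaster cast, pink gums, ivory teeth: oblong half-arch cast, 34 mm along its x and 60 mm along its y, one straight row of teeth on top; grip it across the 34 mm. Block 36 mm high, sides upright; teeth, inside its outline, rise to 45 mm; 0.15 to 0.25 kg. Origin: centre of its underside, z up. Starts upright in a pan of another shape.
- pan_round: Shallow grey pan, fixed, outside 92 (x) by 176 mm (y), walls 10 mm high, inner floor 4 mm above the bench. In its +y half, on a bright metal plate with four brass screws, a fixed lower cast, round, sized as cast_round, middle at x = 0, y = +46 mm, top at 52 mm. The other half takes one upper cast, middle at x = 0, y = -42 mm. Origin: centre of its underside, on the bench.
- pan_square: Shallow grey pan, fixed, outside 92 (x) by 176 mm (y), walls 10 mm high, inner floor 4 mm above the bench. In its +y half, on a bright metal plate with four brass screws, a fixed lower cast, square, sized as cast_square, middle at x = 0, y = +46 mm, top at 52 mm. The other half takes one upper cast, middle at x = 0, y = -42 mm. Origin: centre of its underside, on the bench.
- pan_oblong: Shallow grey pan, fixed, outside 92 (x) by 176 mm (y), walls 10 mm high, inner floor 4 mm above the bench. In its +y half, on a bright metal plate with four brass screws, a fixed lower cast, oblong, sized as cast_oblong, middle at x = 0, y = +46 mm, top at 52 mm. The other half takes one upper cast, middle at x = 0, y = -42 mm. Origin: centre of its underside, on the bench.
- tile: Blue glazed tile, fixed, 110 x 110 mm, 8 mm thick, bare at the start: the free spot. Origin: centre of its underside, on the bench.
- jar_low: Small white jar with a steel cap, 48 mm across and 50 mm high, loose, a bystander. Origin: centre of its underside.
- knife: Wax knife, wooden handle and slim steel blade, 150 mm long, 12 mm wide, 10 mm high, lying loose along its x, a bystander. Origin: middle of its length, underside.
- jar_flat: Amber jar with a white lid, 60 mm across and 45 mm high, loose, a bystander. Origin: centre of its underside.
There are look-alikes about, which are no part of the job. What is shaped like the cast_round but green or red is not meant.

How it is judged:
On the way:
1. one of the casts has been parked on the tile: standing upright, let go and at rest, its centre within 30 mm of the tile's centre (((horizontal distance between cast_round and tile below 0.03 m and z of cast_round in the frame of tile below 0.011 m and angle between cast_round's own z axis and vertical below 0.1 rad and linear speed of cast_round below 0.02 m/s and angular speed of cast_round below 0.2 rad/s and contact force between the fingers and cast_round below 0.1 N) or (horizontal distance between cast_square and tile below 0.03 m and z of cast_square in the frame of tile below 0.011 m and angle between cast_square's own z axis and vertical below 0.1 rad and linear speed of cast_square below 0.02 m/s and angular speed of cast_square below 0.2 rad/s and contact force between the fingers and cast_square below 0.1 N) or (horizontal distance between cast_oblong and tile below 0.03 m and z of cast_oblong in the frame of tile below 0.011 m and angle between cast_oblong's own z axis and vertical below 0.1 rad and linear speed of cast_oblong below 0.02 m/s and angular speed of cast_oblong below 0.2 rad/s and contact force between the fingers and cast_oblong below 0.1 N))), for 0.2 s.
At the end, for the whole second after the job is handed in: Each upper cast stands in the empty half of the pan with the lower cast of its own outline: its centre within 12 mm of the middle of that half along the pan's x and along its y, its underside on the pan's floor (within 3 mm), upright within 0.1 rad, released and at rest (x of cast_round in the frame of pan_round between -0.012 and 0.012 m and y of cast_round in the frame of pan_round between -0.054 and -0.03 m and z of cast_round in the frame of pan_round below 0.007 m and angle between each of cast_round, cast_square, cast_oblong's own z axis and vertical below 0.1 rad and linear speed of each of cast_round, cast_square, cast_oblong below 0.02 m/s and angular speed of each of cast_round, cast_square, cast_oblong below 0.2 rad/s and contact force between the fingers and cast_round below 0.1 N and x of cast_square in the frame of pan_square between -0.012 and 0.012 m and y of cast_square in the frame of pan_square between -0.054 and -0.03 m and z of cast_square in the frame of pan_square below 0.007 m and contact force between the fingers and cast_square below 0.1 N and x of cast_oblong in the frame of pan_oblong between -0.012 and 0.012 m and y of cast_oblong in the frame of pan_oblong between -0.054 and -0.03 m and z of cast_oblong in the frame of pan_oblong below 0.007 m and contact force between the fingers and cast_oblong below 0.1 N); the robot touches nothing.
It fails at once if a cast is tipped more than 0.6 rad from upright (angle between any of cast_round, cast_square, cast_oblong's own z axis and vertical above 0.6 rad).
It fails at once if a cast is dropped or knocked away: out of the fingers it moves faster than 0.5 m/s (a fall of about 13 mm) ((contact force between the fingers and cast_round below 0.1 N and linear speed of cast_round above 0.5 m/s) or (contact force between the fingers and cast_square below 0.1 N and linear speed of cast_square above 0.5 m/s) or (contact force between the fingers and cast_oblong below 0.1 N and linear speed of cast_oblong above 0.5 m/s)).
It fails at once if a jar or the wax knife is moved more than 30 mm (distance of any of jar_low, knife, jar_flat from where it was at the start of the episode above 0.03 m).
It also fails if it takes over 106 s, if anything falls off the work surface, if the arm or the gripper's body presses on something with over 40 N, if the wrist force passes 120 N, or if a joint passes its speed limit or range.

ROBOT

A 6-joint arm with a two-finger parallel gripper is mounted at the origin on the work surface. World frame = base frame: x ahead of the robot, y to its left, z up, the work surface at z = 0. Lengths are in m, angles in rad, forces in N, time in s.
With the tool pointing down it reaches from about 0.375 to 0.9 m from the base axis. Payload 3.1 kg.
Tool frame: the origin (TCP) lies between the finger pads; the fingertips stand manip.finger_overhang ahead of it and the grasp point (between the pads) lies 5 mm behind it (manip.finger_overhang is the distance from the TCP to the fingertips, in m); z points along the fingers, y is the line along which they close (so a half turn about z gives the same grasp; the last joint's range is limited). The gripper opens to 85 mm and grips with 20 to 120 N. Pads are 22 mm wide; open, the fingers measure 114 mm over their backs; the gripper's body (76 mm by 85 mm) begins 54 mm behind the grasp point. The pads swing forward as they close: fully open they stand 13 mm farther back than shut.
Start: joints at [1.056, 0.527, 1.433, -0, 1.181, -0.178], TCP at [0.207, 0.59, 0.217] pointing down, gripper open.
Joint ranges: [-3.08, 3.08], [-0.75, 2.2], [0.22, 2.44], [-1.43, 4.57], [0, 2.65], [-2.85, 2.85]. Speed limits (rad/s): [2.79, 2.79, 3.14, 3.14, 3.14, 3.14].

INTERFACE

Orientations are given as a unit quaternion [x, y, z, w].
In Python, from station import manip gives the robot as it stands.
- The arm moves only by the tool drive_tool, never from a script. Its argument "plan" is a list of rows, each a list of 7 numbers: the shift along the tool's x, y, z in m, then the turn, a rotation vector about the tool's x, y, z in degrees, then the opening, from -1 (shut) to 1 (fully open). In form: [[x, y, z, wx, wy, wz, gripper], ...]. A call has 1 to 10 rows; each row shifts and turns the commanded pose from where the row before left it, along the tool's axes as they then stand; what a row does not reach is not made up. A row lasts 1/10 s, in which the tool goes at most 50 mm and 8.59 degrees, less where a joint would pass 70% of its speed; a pose out of reach is approached as far as the arm can. A call is refused whole if a number of a shift passes 0.05 or a number of a turn 8.59, either way. A call with a gripper value outside its range is refused whole. The fingers move at their own pace and stop on an object; "newtons" is the grip in N (left out, the last holds). Time passes only in rows, so rows that do not move let the fingers close. It gives the time, the measured TCP pose, the force, the opening and the grip force at its end, in the units of the state.
- manip.sense(): the state, without advancing time (a new reading comes with each control period).
- manip.snapshot(name): name is "scene" or "top"; returns a dict with "image" (400x640x3 uint8, red, green, blue), "z_map" (400x640 float32, m along the optical axis (not along the pixel's ray), 0 where there is no reading), "fov_y" (degrees; the focal length in pixels is half the picture's height over the tangent of half this angle, whatever the lens; pixels are square), "cx", "cy" (the principal point, pixels), "k1" (the pictures are not rectified: a ray, as slopes to the right and down, at radius r is drawn at 1 + k1 r^2 times it, then the intrinsics apply), "extrinsics" (4x4, takes a point from camera to world coordinates). Camera axes: x right, y up, looking along -z (the intrinsics and any distortion apply to the point x, -y, -z); pixel columns grow to the right and rows downward; lengths in m; the calibration is good to about 2 mm. A picture is of the moment at which its call begins.
- manip.sign_off(): hands the job in; it is judged then, once.
The state is a dict: "t": time; "q": joint angles; "qd": joint speeds; "tau": joint torques, N m; "tcp_pos": TCP position; "tool_rot": TCP orientation; "force": force on the tool from outside, world axes, zero at the start; "ft_torque": the same for the moment, N m; "finger_gap": opening from 0.0 (shut) to 1.0 (fully open); "gripper_force": force on a finger pad.
Only numpy, scipy, OpenCV 4.12 (cv2) and the standard library are available. Lean on these libraries where they do the work, as an engineer would, in place of code of your own. Each camera call takes 0.05 s, during which the arm holds its last target. There are 200 camera calls.

## Working session

There is one attempt and no reset: what is moved stays moved. The work goes in short steps, Python scripts to look and compute and a tool call to move; the robot and the scene stay as the last step left them, time stands still between calls to the robot, and variables do not carry over. Pictures are saved under pics/ and viewed, at most 14 in all, crops included, and the job is handed in when it is done.

Besides the shell and the picture viewer there is one more tool, called by a JSON object that holds its "api" and its "payload". drive_tool: Moves the arm, as the interface text tells. Its arguments: {"type":"object","properties":{"plan":{"type":"array"},"newtons":{"type":"number"}},"required":["plan"]}

```bash
mkdir -p pics; ls
cat > h.py <<'E'
import numpy as np, cv2, pickle
from station import manip
def snap(n):
    s=manip.snapshot(n); pickle.dump(s,open(f'pics/{n}.pkl','wb')); return s
def load(n): return pickle.load(open(f'pics/{n}.pkl','rb'))
def ray(s,u,v):
    H,W=s['image'].shape[:2]; f=H/2/np.tan(np.radians(s['fov_y'])/2)
    K=np.array([[f,0,s['cx']],[0,f,s['cy']],[0,0,1.]])
    p=cv2.undistortPoints(np.array([[[u,v]]],float),K,np.array([s['k1'],0,0,0.]))[0,0]
    E=np.array(s['extrinsics']); return E[:3,3],E[:3,:3]@np.array([p[0],-p[1],-1])
def onz(s,u,v,z):
    o,d=ray(s,u,v); return o+d*(z-o[2])/d[2]
E
python3 - <<'E'
from h import *
for n in('top','scene'):
    s=snap(n); cv2.imwrite(f'pics/{n}0.png',s['image'][:,:,::-1])
    print(n,s['fov_y'],s['cx'],s['cy'],s['k1'],np.round(s['extrinsics'],3).tolist())
print(manip.finger_overhang, manip.sense())
E
```

```text
pics
top 49.87310170118971 317.3220405986587 193.90897448513581 0.02801425750990708 [[0.081, 0.975, -0.209, 0.353], [-0.997, 0.08, -0.013, -0.08], [0.004, 0.209, 0.978, 0.971], [0.0, 0.0, 0.0, 1.0]]
scene 49.93019151612857 323.3463003763413 195.62184185036782 -0.0974814177899607 [[0.187, -0.691, 0.698, 1.107], [0.982, 0.122, -0.142, -0.194], [0.013, 0.713, 0.701, 0.589], [0.0, 0.0, 0.0, 1.0]]
0.014 {'t': 0.1, 'q': array([ 1.05543653e+00,  5.28374570e-01,  1.43377932e+00,  1.34119106e-05,
        1.18136851e+00, -1.78498808e-01]), 'qd': array([ 0.00056294, -0.00168819, -0.0018636 , -0.00141322, -0.00037526,
       -0.00056233]), 'tau': array([ 1.70700118e-04, -4.43308818e+01, -1.78585804e+01, -1.72799223e-04,
        3.83216902e-03, -4.29217366e-06]), 'tcp_pos': array([0.20621453, 0.589298  , 0.215929  ]), 'tool_rot': array([ 1.67637697e-01,  9.85848199e-01, -9.05277274e-04, -3.33899560e-04]), 'force': array([ 0.3397113 ,  0.24118573, -0.51619742]), 'ft_torque': array([-0.02774995, -0.05704925,  0.01869639]), 'gripper_force': 0.0, 'finger_gap': 1.001559743403542}
```

View pics/top0.png

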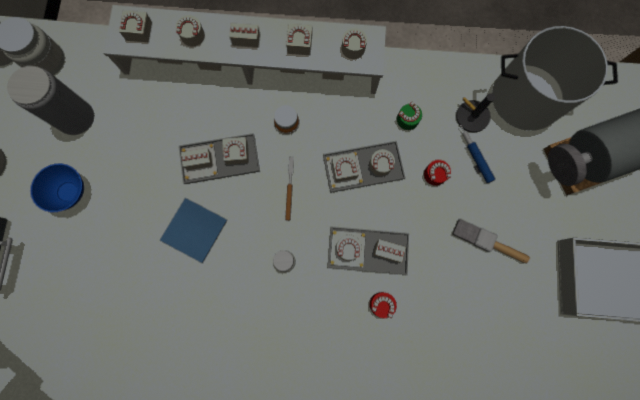

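View pics/scene0.png

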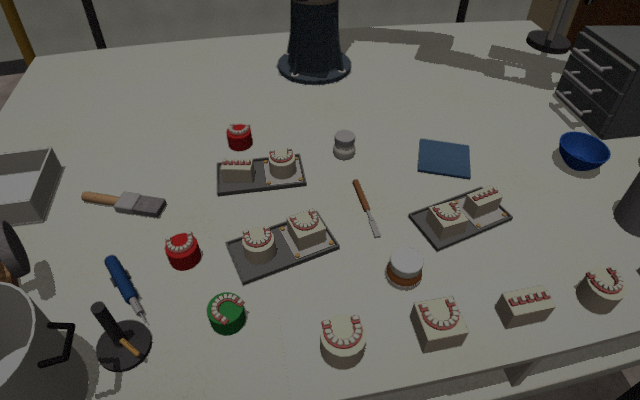

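```bash
cat >> h.py <<'E'
def cloud(s):
    H,W=s['image'].shape[:2]; f=H/2/np.tan(np.radians(s['fov_y'])/2)
    K=np.array([[f,0,s['cx']],[0,f,s['cy']],[0,0,1.]])
    vv,uu=np.mgrid[:H,:W]
    p=cv2.undistortPoints(np.stack([uu,vv],-1).reshape(-1,1,2).astype(float),K,np.array([s['k1'],0,0,0.])).reshape(H,W,2)
    z=s['z_map']; c=np.stack([p[...,0]*z,-p[...,1]*z,-z],-1); E=np.array(s['extrinsics'])
    P=c@E[:3,:3].T+E[:3,3]; P[z==0]=np.nan; return P
def blobs(s,lo,hi,amin=60,box=(.25,.8,-.35,.45),erode=0):
    P=cloud(s); m=((P[...,2]>lo)&(P[...,2]<hi)&(P[...,0]>box[0])&(P[...,0]<box[1])&(P[...,1]>box[2])&(P[...,1]<box[3])).astype(np.uint8)
    n,l,st,c=cv2.connectedComponentsWithStats(m); out=[]
    for i in range(1,n):
        if st[i,4]<amin: continue
        Q=P[l==i]; r=cv2.minAreaRect((Q[:,:2]*1000).astype(np.float32))
        out.append((c[i].round().astype(int).tolist(),st[i,4],np.round(r[0],1).tolist(),np.round(r[1],1).tolist(),round(r[2],1),round(float(np.median(Q[:,2]))*1000,1),
          np.round(np.nanmean(Q[:,:2],0)*1000,1).tolist(), s['image'][l==i].mean(0).round().astype(int).tolist()))
    return out
E
python3 - <<'E'
from h import *
s=load('top');P=cloud(s)
print('bench z',np.nanpercentile(P[300:330,150:350,2],[5,50,95])*1000)
for lo,hi in((.003,.018),(.033,.06)):
    print(lo)
    for b in blobs(s,lo,hi): print(*b)
im=s['image'][120:280,150:420,::-1]; cv2.imwrite('pics/crop1.png',np.clip(cv2.resize(im,None,fx=2.9,fy=2.9,interpolation=cv2.INTER_CUBIC)*1.4,0,255))
E
```

```text
bench z [-2.35954094  0.55330152  3.232172  ]
0.003
[403, 125] 60 [747.0, -254.9] [55.4, 22.2] 52.7 10.3 [741.4, -257.4] [21, 36, 22]
[289, 127] 107 [720.6, 14.9] [42.9, 64.1] 14.2 12.3 [712.6, 12.1] [72, 64, 56]
[219, 161] 1767 [626.6, 167.7] [101.6, 190.0] 15.8 6.9 [619.4, 166.9] [85, 84, 80]
[364, 167] 1764 [633.8, -171.4] [105.3, 186.7] 15.6 6.7 [631.6, -170.7] [82, 82, 78]
[289, 190] 324 [568.3, -3.6] [149.5, 18.5] 0.3 9.0 [563.0, -3.1] [98, 84, 69]
[193, 230] 2521 [454.6, 203.8] [120.1, 118.7] 68.3 8.5 [454.3, 202.3] [50, 72, 89]
[368, 251] 2223 [446.2, -191.4] [106.1, 181.7] 0.2 6.5 [439.9, -190.3] [89, 90, 85]
0.033
[410, 114] 402 [758.1, -266.5] [51.8, 49.9] 61.2 38.3 [757.9, -266.3] [60, 84, 56]
[285, 116] 426 [728.4, 20.1] [52.2, 50.6] 5.6 45.6 [726.8, 19.0] [118, 122, 124]
[234, 148] 532 [642.7, 127.1] [53.0, 52.6] 10.0 41.5 [641.0, 126.1] [111, 109, 101]
[195, 157] 449 [614.4, 211.5] [34.8, 62.3] 15.1 43.9 [612.7, 210.3] [108, 106, 98]
[382, 160] 443 [641.6, -208.3] [53.1, 52.2] 5.7 42.2 [640.2, -207.8] [111, 108, 102]
[345, 166] 547 [622.4, -124.8] [53.3, 52.2] 16.3 44.8 [620.4, -124.7] [113, 110, 104]
[437, 170] 377 [629.4, -329.3] [53.7, 41.0] 1.9 38.4 [628.3, -331.1] [111, 47, 44]
[80, 190] 64 [517.6, 446.2] [7.1, 47.2] 89.4 48.7 [517.4, 447.2] [14, 35, 70]
[349, 247] 493 [442.0, -144.9] [51.8, 52.5] 70.0 45.2 [441.1, -144.6] [115, 112, 108]
[390, 250] 466 [441.4, -234.5] [60.6, 36.3] 77.9 41.6 [441.3, -234.4] [113, 111, 106]
[283, 260] 328 [401.7, -7.7] [41.6, 41.0] 29.3 50.7 [401.7, -7.7] [118, 118, 116]
[383, 305] 526 [326.2, -226.1] [52.6, 52.0] 76.9 37.8 [325.9, -225.6] [113, 53, 50][ WARN:0@0.605] global loadsave.cpp:1063 imwrite_ Unsupported depth image for selected encoder is fallbacked to CV_8U.
```

View pics/crop1.png

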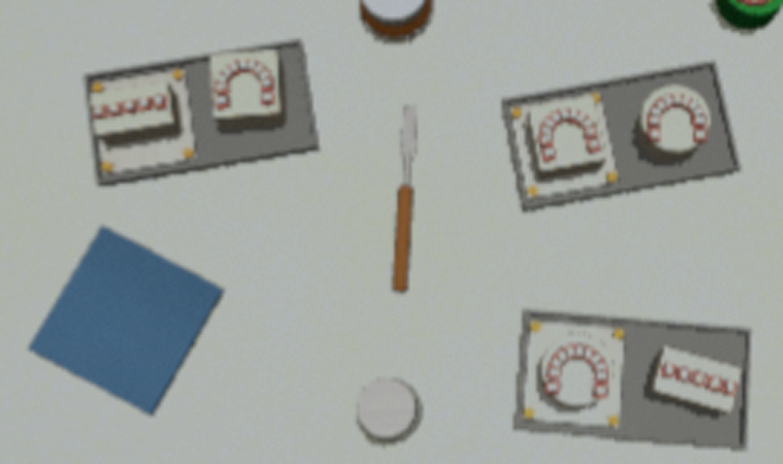

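Run:
```python
from h import *
s=load('top')
C={'oblong':[(86,75),(301,41),(319,148),(100,185)],'square':[(502,100),(713,64),(739,170),(524,211)],'round':[(524,311),(749,329),(745,449),(514,429)]}
fx={'oblong':(614.4,211.5),'square':(622.4,-124.8),'round':(442,-144.9)}
for k,c in C.items():
    p=[onz(s,150+u/2.9-.5,120+v/2.9-.5,.009)[:2]*1000 for u,v in c]
    cen=np.mean(p,0); y=(p[0]+p[3]-p[1]-p[2]); L=np.linalg.norm(y)/2; y/=np.linalg.norm(y)
    x=np.array([y[1],-y[0]])
    # image says y axis ~ +Y world, x=rot(-90)
    print(k,cen.round(1),'len',L.round(1),'w',np.linalg.norm(p[0]+p[1]-p[2]-p[3])/2,'yaw',np.degrees(np.arctan2(x[1],x[0])).round(1),
     'fix from cen',(cen+46*y).round(1),'target from cen',(cen-42*y).round(1),'target from fixed',(np.array(fx[k])-88*y).round(1))
t=[onz(s,150+u/2.9-.5,120+v/2.9-.5,.008)[:2]*1000 for u,v in((103,227),(223,291),(153,414),(30,349))]
print('tile',np.mean(t,0)); d=t[1]-t[0]; print(np.degrees(np.arctan2(d[1],d[0])))
print('lo36',*[ (b[0],b[2:5]) for b in blobs(s,.037,.06)],sep='\n')
# tool yaw
from scipy.spatial.transform import Rotation as R
r=R.from_quat(manip.sense()['tool_rot']).as_matrix(); print(r.round(3))
```

```text
oblong [625.3 166.2] len 174.3 w 91.94829188594203 yaw 14.5 fix from cen [613.8 210.7] target from cen [635.8 125.5] target from fixed [636.5 126.3]
square [ 632.9 -168.7] len 173.9 w 91.5311450191926 yaw 15.2 fix from cen [ 620.8 -124.3] target from cen [ 643.9 -209.2] target from fixed [ 645.5 -209.7]
round [ 440.6 -189.9] len 175.0 w 91.00789147322979 yaw -0.1 fix from cen [ 440.6 -143.9] target from cen [ 440.5 -231.9] target from fixed [ 441.9 -232.9]
tile [454.85502035 202.20940155]
-113.21314422657824
lo36
([410, 113], ([757.8, -265.9], [49.5, 51.2], 23.9))
([285, 116], ([728.4, 20.1], [52.2, 50.6], 5.6))
([234, 148], ([642.7, 127.1], [52.9, 52.6], 10.1))
([195, 157], ([614.5, 211.6], [34.6, 62.1], 15.0))
([383, 160], ([641.8, -208.2], [52.7, 52.2], 5.7))
([345, 165], ([622.4, -124.9], [52.8, 52.3], 15.0))
([437, 170], ([629.3, -329.3], [51.7, 41.0], 1.9))
([80, 190], ([517.6, 446.2], [7.1, 47.2], 89.4))
([349, 247], ([441.1, -145.7], [51.3, 52.0], 4.9))
([390, 250], ([441.4, -234.6], [60.5, 36.3], 77.9))
([283, 260], ([401.7, -7.7], [41.6, 41.0], 29.3))
([384, 305], ([325.6, -227.1], [49.9, 51.8], 58.2))
[[-0.944  0.331 -0.001]
 [ 0.331  0.944 -0.002]
 [ 0.    -0.002 -1.   ]]
```

```bash
cat > go.py <<'E'
import sys; from h import *
from scipy.spatial.transform import Rotation as R
def go(x,y,z,phi):
    s=manip.sense(); r=R.from_quat(s['tool_rot']).as_matrix()
    p0=np.degrees(np.arctan2(r[1,1],r[0,1])); d=(phi-p0+90)%180-90
    r2=R.from_euler('z',d,degrees=True).as_matrix()@r
    print('t',round(s['t'],2),'tcp',(s['tcp_pos']*1000).round(1),'phi',p0.round(1),'gap',round(s['finger_gap'],3),'grip',round(s['gripper_force'],1),'F',s['force'].round(1),'q6',s['q'][5].round(2))
    print('turn about z',round(-d,2),'then shift mm',(r2.T@(np.array([x,y,z])-s['tcp_pos']*1000)).round(1))
go(*map(float,sys.argv[1:]))
E
python3 go.py 642.7 127.1 130 10.1
```

```text
t 0.1 tcp [206.2 589.3 215.9] phi 70.7 gap 1.002 grip 0.0 F [ 0.3  0.2 -0.5] q6 -0.18
turn about z 60.6 then shift mm [-531.6  348.8   85.1]
```

{"api": "drive_tool", "payload": {"plan": [[0, 0, 0, 0, 0, 7.6, 1], [0, 0, 0, 0, 0, 7.6, 1], [0, 0, 0, 0, 0, 7.6, 1], [0, 0, 0, 0, 0, 7.6, 1], [0, 0, 0, 0, 0, 7.6, 1], [0, 0, 0, 0, 0, 7.6, 1], [0, 0, 0, 0, 0, 7.5, 1], [0, 0, 0, 0, 0, 7.5, 1], [0, 0, 0, 0, 0, 0, 1]], "newtons": 45}}

```text
t: 1.0
tcp_pos: [0.2063, 0.5895, 0.2163]
tool_rot: [0.642, 0.767, -0.001, 0.0]
force: [-0.1, 0.3, 0.8]
finger_gap: 1.001
gripper_force: 0.0
```

{"api": "drive_tool", "payload": {"plan": [[-0.03, 0.02, 0, 0, 0, 0, 1], [-0.03, 0.02, 0, 0, 0, 0, 1], [-0.03, 0.02, 0, 0, 0, 0, 1], [-0.03, 0.02, 0, 0, 0, 0, 1], [-0.03, 0.02, 0, 0, 0, 0, 1], [-0.03, 0.02, 0, 0, 0, 0, 1], [-0.03, 0.02, 0, 0, 0, 0, 1], [-0.03, 0.02, 0, 0, 0, 0, 1], [-0.03, 0.02, 0, 0, 0, 0, 1], [-0.03, 0.02, 0, 0, 0, 0, 1]]}}

```text
t: 2.0
tcp_pos: [0.4567, 0.3284, 0.2166]
tool_rot: [0.641, 0.768, -0.0, -0.0]
force: [-0.1, -0.2, 0.4]
finger_gap: 0.997
gripper_force: 0.0
```

{"api": "drive_tool", "payload": {"plan": [[-0.03, 0.02, 0, 0, 0, 0, 1], [-0.03, 0.02, 0, 0, 0, 0, 1], [-0.03, 0.02, 0, 0, 0, 0, 1], [-0.03, 0.02, 0.02, 0, 0, 0, 1], [-0.03, 0.02, 0.02, 0, 0, 0, 1], [-0.03, 0.02, 0.02, 0, 0, 0, 1], [-0.03, 0.02, 0.02, 0, 0, 0, 1], [-0.02, 0.01, 0, 0, 0, 0, 1], [0, 0, 0, 0, 0, 0, 1]]}}

```text
t: 2.9
tcp_pos: [0.6459, 0.1268, 0.1365]
tool_rot: [0.643, 0.766, 0.0, 0.0]
force: [-0.5, 0.6, 0.7]
finger_gap: 1.001
gripper_force: 0.0
```

```bash
python3 go.py 642.7 127.1 27 10.1
```

```text
t 2.9 tcp [645.9 126.8 136.5] phi 10.0 gap 1.001 grip 0.0 F [-0.5  0.6  0.7] q6 -0.15
turn about z -0.1 then shift mm [  0.9  -3.1 109.5]
```

{"api": "drive_tool", "payload": {"plan": [[0.001, -0.003, 0.02, 0, 0, 0, 1], [0, 0, 0.03, 0, 0, 0, 1], [0, 0, 0.025, 0, 0, 0, 1], [0, 0, 0.015, 0, 0, 0, 1], [0, 0, 0.01, 0, 0, 0, 1], [0, 0, 0.009, 0, 0, 0, 1], [0, 0, 0, 0, 0, 0, 1]]}}

```text
t: 3.6
tcp_pos: [0.6405, 0.1303, 0.0274]
tool_rot: [0.642, 0.767, -0.0, -0.0]
force: [-0.1, -1.0, -0.3]
finger_gap: 0.999
gripper_force: 0.0
```

{"api": "drive_tool", "payload": {"plan": [[0, 0, 0, 0, 0, 0, 0.3], [0, 0, 0, 0, 0, 0, 0.2], [0, 0, 0, 0, 0, 0, 0.1], [0, 0, 0, 0, 0, 0, 0], [0, 0, 0, 0, 0, 0, -1], [0, 0, 0, 0, 0, 0, -1], [0, 0, 0, 0, 0, 0, -1], [0, 0, 0, 0, 0, 0, -1]]}}

```text
t: 4.4
tcp_pos: [0.6429, 0.13, 0.0289]
tool_rot: [0.642, 0.767, 0.001, 0.002]
force: [3.8, 0.6, 3.4]
finger_gap: 0.098
gripper_force: 40.5
```

```bash
python3 go.py 454.8 203 130 10.1
```

```text
t 4.4 tcp [642.9 130.   28.9] phi 10.1 gap 0.098 grip 40.5 F [3.8 0.6 3.4] q6 -0.15
turn about z 0.01 then shift mm [ 104.8 -172.  -101.9]
```

Run:
```python
from h import *
s=snap('scene'); im=s['image'][100:260,370:590,::-1]; cv2.imwrite('pics/c2.png',np.clip(cv2.resize(im,None,fx=3.5,fy=3.5,interpolation=cv2.INTER_CUBIC)*1.4,0,255).astype(np.uint8)); print(manip.sense()['finger_gap'])
```

```text
0.09324092458012971
```

View pics/c2.png

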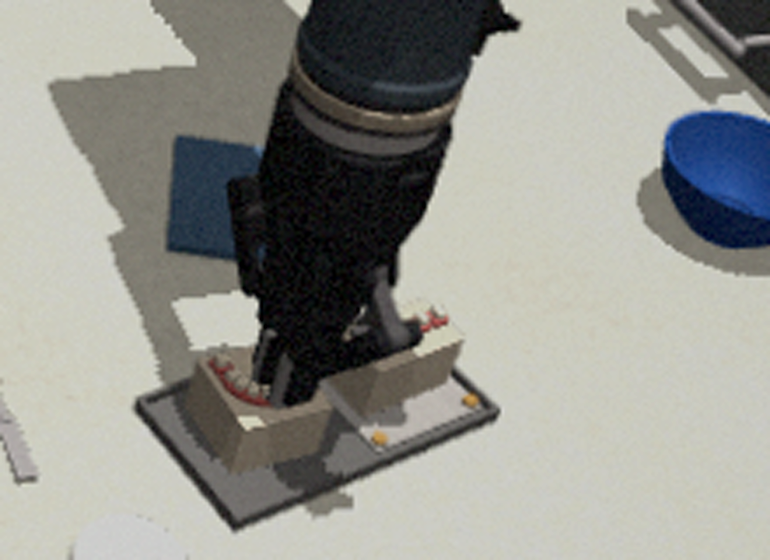

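```bash
cat >> h.py <<'E'
def proj(s,X):
    H=s['image'].shape[0]; f=H/2/np.tan(np.radians(s['fov_y'])/2); E=np.array(s['extrinsics']); c=E[:3,:3].T@(np.array(X)-E[:3,3])
    a,b=c[0]/-c[2],-c[1]/-c[2]; k=1+s['k1']*(a*a+b*b); return s['cx']+f*a*k, s['cy']+f*b*k
E
python3 - <<'E'
from h import *
s=load('scene'); c=lambda X:np.round((np.array(proj(s,X))-[370,100])*3.5)
x,y=.643,.130
e=np.array([np.cos(np.radians(10)),np.sin(np.radians(10))])
for z in(.015,.04,.08,.16):
  print(z,c((x,y,z)),'y+',c((x+.043*e[0],y+.043*e[1],z)),'y-',c((x-.043*e[0],y-.043*e[1],z)))
print('cast centre top',c((.6427,.1271,.04)),'fixed',c((.614,.211,.052)))
t=snap('top'); im=t['image'][90:230,150:330,::-1]; cv2.imwrite('pics/c3.png',np.clip(cv2.resize(im,None,fx=4,fy=4,interpolation=cv2.INTER_CUBIC)*1.0,0,255).astype(np.uint8)*2)
for b in blobs(s,.034,.05): print(*b)
E
```

```text
0.015 [269. 429.] y+ [315. 489.] y- [226. 373.]
0.04 [279. 396.] y+ [327. 456.] y- [235. 340.]
0.08 [297. 340.] y+ [347. 400.] y- [251. 284.]
0.16 [337. 214.] y+ [393. 274.] y- [285. 158.]
cast centre top [274. 396.] fixed [405. 320.]
[238, 131] 294 [328.5, -226.5] [50.3, 50.4] 69.3 37.6 [331.8, -226.5] [118, 61, 57]
[344, 142] 119 [413.1, -9.6] [40.2, 21.5] 79.4 43.6 [416.7, -11.0] [69, 66, 66]
[565, 152] 76 [520.8, 445.8] [38.8, 8.1] 0.4 43.9 [522.6, 446.7] [10, 22, 46]
[282, 159] 385 [442.0, -145.2] [55.0, 52.8] 5.8 43.6 [448.2, -145.6] [117, 107, 95]
[236, 165] 422 [442.4, -235.6] [61.4, 37.3] 81.7 40.8 [446.6, -234.9] [121, 111, 100]
[489, 198] 245 [615.3, 211.5] [35.2, 62.0] 17.3 42.4 [621.7, 217.2] [107, 100, 89]
[442, 212] 447 [632.2, 124.4] [54.8, 51.7] 9.7 40.0 [639.2, 115.9] [82, 73, 64]
[306, 225] 680 [622.9, -124.7] [54.3, 52.4] 15.6 43.2 [628.3, -125.9] [123, 113, 101]
[258, 240] 714 [642.4, -208.3] [53.5, 53.7] 25.1 40.8 [645.9, -208.6] [126, 116, 104]
[183, 245] 535 [630.0, -330.2] [39.3, 53.8] 89.9 37.0 [632.6, -331.2] [122, 57, 53]
[406, 262] 800 [730.2, 19.3] [51.3, 52.8] 41.5 44.2 [732.4, 17.5] [135, 134, 133]
[225, 308] 914 [759.7, -266.8] [53.4, 53.0] 28.3 36.9 [762.2, -266.4] [76, 94, 67]
```

View pics/c3.png

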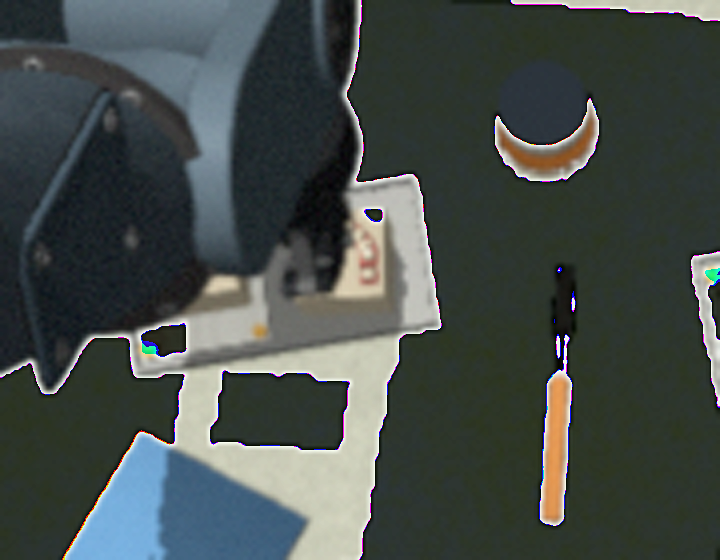

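Run:
```python
from h import *
t=load('top'); s=load('scene'); P=cloud(s)
for (u,v) in [(285,380),(265,355),(395,300),(405,340),(345,370),(245,300),(300,360),(310,340),(240,230)]:
    a,b=100+v/3.5,370+u/3.5; print('scene',(u,v),(P[int(a),int(b)]*1000).round(0),s['image'][int(a),int(b)])
P=cloud(t)
for (u,v) in [(290,270),(300,245),(325,270),(275,240),(300,290),(330,200),(375,260),(373,213)]:
    a,b=90+v/4,150+u/4; print('top',(u,v),(P[int(a),int(b)]*1000).round(0),t['image'][int(a),int(b)])
```

```text
scene (285, 380) [653. 122.  65.] [46 43 42]
scene (265, 355) [638. 116.  68.] [32 29 29]
scene (395, 300) [687. 140. 147.] [111 110 104]
scene (405, 340) [704. 140. 138.] [49 47 46]
scene (345, 370) [692. 124. 111.] [ 7  9 11]
scene (245, 300) [533. 163.   2.] [135 135 127]
scene (300, 360) [662. 120.  89.] [ 8  6 10]
scene (310, 340) [662. 122. 100.] [13  2 10]
scene (240, 230) [597. 109. 116.] [4 0 0]
top (290, 270) [593. 129. 132.] [27 27 28]
top (300, 245) [601. 120. 151.] [35 35 35]
top (325, 270) [593. 110. 137.] [13 12 14]
top (275, 240) [526.  69. 400.] [17 22 25]
top (300, 290) [582. 121. 137.] [54 54 53]
top (330, 200) [nan nan nan] [9 8 9]
top (375, 260) [626. 105.  45.] [82 53 46]
top (373, 213) [655. 108.  44.] [148 153 144]
```

Run:
```python
from h import *
s=load('scene'); im=s['image'][165:240,415:505,::-1]; g=(255*(im/255.)**.5*1.0).clip(0,255).astype(np.uint8); cv2.imwrite('pics/c4.png',cv2.resize(g,None,fx=7.5,fy=7.5,interpolation=cv2.INTER_CUBIC))
x=manip.sense(); print(x['finger_gap'],x['gripper_force'],x['q'],x['force'],x['tcp_pos'])
```

```text
0.09420274340321866 40.65703218569979 [ 2.93985286e-02  8.03403306e-01  1.47968258e+00 -2.55014304e-05
  8.54075683e-01 -1.46903806e-01] [3.5909707  0.80346085 4.93728682] [0.642927   0.12994855 0.02886739]
```

View pics/c4.png

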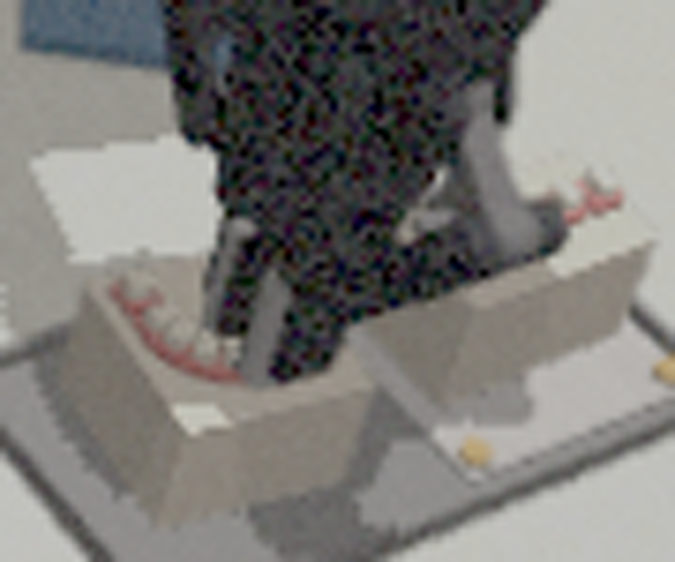

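{"api": "drive_tool", "payload": {"plan": [[0, 0, 0, 0, 0, 0, 1], [0, 0, 0, 0, 0, 0, 1], [0, 0, 0, 0, 0, 0, 1], [0, 0, 0, 0, 0, 0, 1], [0, 0, 0, 0, 0, 0, 1], [0, 0, 0, 0, 0, 0, 1]]}}

```text
t: 5.1
tcp_pos: [0.6406, 0.13, 0.0276]
tool_rot: [0.642, 0.767, -0.0, -0.0]
force: [-0.0, -0.9, 0.5]
finger_gap: 0.998
gripper_force: 0.0
```

Run:
```python
from h import *
s=snap('scene'); im=s['image'][150:250,405:525,::-1]; g=(255*(im/255.)**.5*1.0).clip(0,255).astype(np.uint8); cv2.imwrite('pics/c5.png',cv2.resize(g,None,fx=6,fy=6,interpolation=cv2.INTER_CUBIC))
print(manip.sense())
```

```text
{'t': 5.15, 'q': array([ 2.95144274e-02,  8.04533627e-01,  1.48183728e+00, -3.69571620e-05,
        8.55736605e-01, -1.46815183e-01]), 'qd': array([ 0.00059334, -0.00177684, -0.00295584, -0.00137521, -0.00100224,
       -0.00134129]), 'tau': array([ 6.63479324e-03, -5.00395703e+01, -1.22947982e+01, -2.20424558e-04,
        8.30404839e-03,  4.92975687e-05]), 'tcp_pos': array([0.6407091 , 0.12995533, 0.02765869]), 'tool_rot': array([ 6.42089868e-01,  7.66629334e-01, -1.81470614e-04, -1.83117243e-04]), 'force': array([ 0.07730444, -0.39831009,  0.34920714]), 'ft_torque': array([-0.01243609, -0.01220027,  0.04290124]), 'gripper_force': 0.0, 'finger_gap': 0.996929206889988}
```

View pics/c5.png

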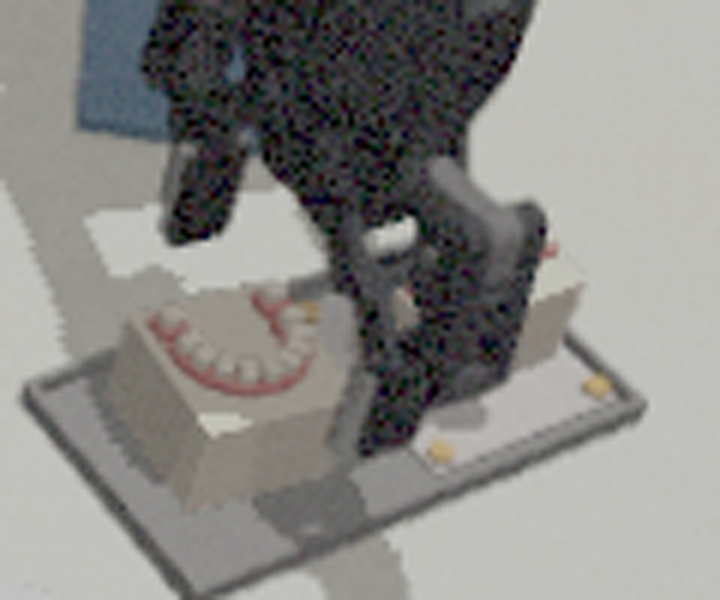

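Run:
```python
from h import *
s=load('scene');P=cloud(s)
for u,v in [(375,430),(345,430),(395,435),(420,400),(375,390),(190,225),(180,180),(210,225),(480,330),(430,60),(300,60)]:
    print((u,v),(P[int(150+v/6),int(405+u/6)]*1000).round(0))
```

```text
(375, 430) [694. 131.  74.]
(345, 430) [690. 125.  71.]
(395, 435) [696. 136.  74.]
(420, 400) [712. 128. 106.]
(375, 390) [689. 131.  83.]
(190, 225) [598. 116.  64.]
(180, 180) [598. 111.  82.]
(210, 225) [596. 125.  61.]
(480, 330) [711. 139. 128.]
(430, 60) [676. 123. 191.]
(300, 60) [659.  99. 180.]
```

{"api": "drive_tool", "payload": {"plan": [[0, 0, 0.008, 0, 0, 0, 1], [0, 0, 0.008, 0, 0, 0, 1], [0, 0, 0.008, 0, 0, 0, 1], [0, 0, 0, 0, 0, 0, 1], [0, 0, 0, 0, 0, 0, 1]]}}

```text
t: 5.65
tcp_pos: [0.6406, 0.1299, 0.0031]
tool_rot: [0.642, 0.767, -0.0, -0.0]
force: [0.1, -0.1, -0.3]
finger_gap: 1.002
gripper_force: 0.0
```

{"api": "drive_tool", "payload": {"plan": [[0, 0, 0, 0, 0, 0, 0.5], [0, 0, 0, 0, 0, 0, 0.3], [0, 0, 0, 0, 0, 0, 0.2], [0, 0, 0, 0, 0, 0, 0.1], [0, 0, 0, 0, 0, 0, 0.1]]}}

```text
t: 6.15
tcp_pos: [0.6409, 0.13, 0.0044]
tool_rot: [0.642, 0.767, -0.0, -0.0]
force: [-2.0, -0.2, 4.8]
finger_gap: 0.598
gripper_force: 47.8
```

Run:
```python
from h import *
s=snap('scene'); im=s['image'][150:250,405:525,::-1]; g=(255*(im/255.)**.5*1.0).clip(0,255).astype(np.uint8); cv2.imwrite('pics/c6.png',cv2.resize(g,None,fx=6,fy=6,interpolation=cv2.INTER_CUBIC))
x=manip.sense();print(x['finger_gap'],x['gripper_force'],x['force'],x['tcp_pos'])
```

```text
0.5952617844896364 47.91828989982605 [-2.2878279  -0.6120241   5.81956492] [0.64086385 0.12999455 0.00435729]
```

View pics/c6.png

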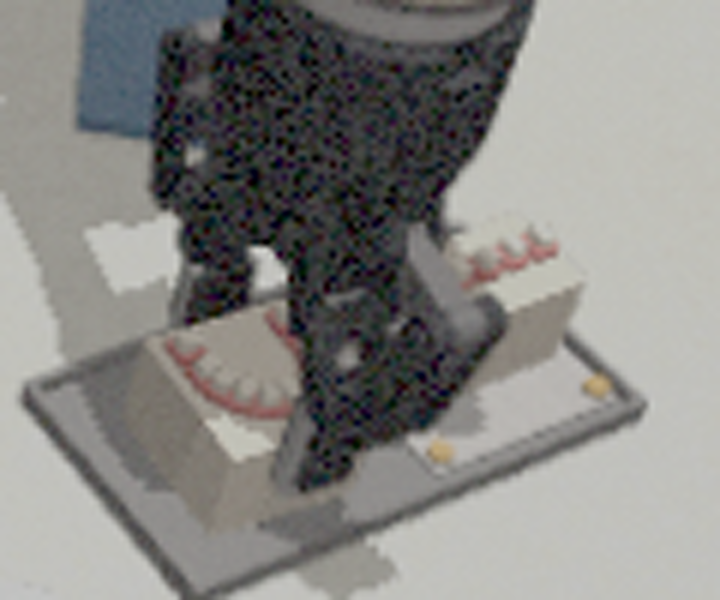

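{"api": "drive_tool", "payload": {"plan": [[0, 0, -0.005, 0, 0, 0, -0.2], [0, 0, -0.01, 0, 0, 0, -0.2], [0, 0, -0.02, 0, 0, 0, -0.2], [0, 0, -0.02, 0, 0, 0, -0.2], [0, 0, -0.02, 0, 0, 0, -0.2], [0, 0, -0.015, 0, 0, 0, -0.2], [0, 0, 0, 0, 0, 0, -0.2]]}}

```text
t: 6.9
tcp_pos: [0.6431, 0.1301, 0.0967]
tool_rot: [0.642, 0.767, 0.002, 0.002]
force: [0.8, 0.0, -2.2]
finger_gap: 0.597
gripper_force: 47.3
```

```bash
python3 go.py 449 205 94.4 10.1
```

```text
t 6.9 tcp [643.1 130.1  96.7] phi 10.1 gap 0.597 grip 47.3 F [ 0.8  0.  -2.2] q6 -0.15
turn about z 0.0 then shift mm [ 107.8 -178.     1.1]
```

{"api": "drive_tool", "payload": {"plan": [[0.01, -0.017, 0, 0, 0, 0, -0.2], [0.011, -0.018, 0, 0, 0, 0, -0.2], [0.011, -0.018, 0, 0, 0, 0, -0.2], [0.011, -0.018, 0, 0, 0, 0, -0.2], [0.011, -0.018, 0, 0, 0, 0, -0.2], [0.011, -0.018, 0, 0, 0, 0, -0.2], [0.011, -0.018, 0, 0, 0, 0, -0.2], [0.011, -0.018, 0, 0, 0, 0, -0.2], [0.011, -0.018, 0, 0, 0, 0, -0.2], [0.01, -0.017, 0, 0, 0, 0, -0.2]]}}

```text
t: 7.9
tcp_pos: [0.4454, 0.2052, 0.0932]
tool_rot: [0.642, 0.767, -0.0, -0.0]
force: [0.6, -0.0, -2.0]
finger_gap: 0.597
gripper_force: 47.3
```

{"api": "drive_tool", "payload": {"plan": [[0, 0, 0.02, 0, 0, 0, -0.2], [0, 0, 0.02, 0, 0, 0, -0.2], [0, 0, 0.02, 0, 0, 0, -0.2], [0, 0, 0.014, 0, 0, 0, -0.2], [0, 0, 0.005, 0, 0, 0, -0.2], [0, 0, 0, 0, 0, 0, -0.2], [0, 0, 0, 0, 0, 0, -0.2]]}}

```text
t: 8.6
tcp_pos: [0.447, 0.2051, 0.015]
tool_rot: [0.642, 0.767, 0.0, 0.0]
force: [0.2, -0.2, -1.4]
finger_gap: 0.601
gripper_force: 47.3
```

```bash
python3 go.py 449 205 8.4 10.1
python3 - <<'E'
from h import *
s=snap('scene')
for b in blobs(s,.038,.06,box=(.4,.55,.1,.3),amin=30): print(*b)
E
```

```text
t 8.6 tcp [447.  205.1  15. ] phi 10.1 gap 0.601 grip 47.3 F [ 0.2 -0.2 -1.4] q6 0.03
turn about z 0.0 then shift mm [-0.4  1.9  6.6]
[444, 140] 487 [448.2, 197.5] [82.5, 52.3] 19.5 50.5 [453.1, 194.1] [60, 53, 47]
```

{"api": "drive_tool", "payload": {"plan": [[0, 0, 0.002, 0, 0, 0, -0.2], [0, 0, 0.002, 0, 0, 0, -0.2], [0, 0, 0.001, 0, 0, 0, -0.2], [0, 0, 0, 0, 0, 0, -0.2]]}}

```text
t: 9.05
tcp_pos: [0.4467, 0.205, 0.0098]
tool_rot: [0.642, 0.767, 0.0, 0.0]
force: [1.2, 0.0, -2.0]
finger_gap: 0.6
gripper_force: 47.3
```

{"api": "drive_tool", "payload": {"plan": [[0, 0, 0.001, 0, 0, 0, -0.2], [0, 0, 0.001, 0, 0, 0, -0.2], [0, 0, 0, 0, 0, 0, -0.2]]}}

```text
t: 9.35
tcp_pos: [0.4469, 0.2051, 0.0083]
tool_rot: [0.642, 0.767, 0.0, 0.0]
force: [0.5, 0.4, 3.6]
finger_gap: 0.597
gripper_force: 47.9
```

Contact at TCP z ≈ 8.3. Release and rise.

{"api": "drive_tool", "payload": {"plan": [[0, 0, 0, 0, 0, 0, 0.4], [0, 0, 0, 0, 0, 0, 0.6], [0, 0, 0, 0, 0, 0, 1], [0, 0, 0, 0, 0, 0, 1], [0, 0, 0, 0, 0, 0, 1], [0, 0, 0, 0, 0, 0, 1]]}}

```text
t: 9.95
tcp_pos: [0.4467, 0.205, 0.0078]
tool_rot: [0.642, 0.767, -0.0, -0.0]
force: [-0.4, 1.1, 0.6]
finger_gap: 0.999
gripper_force: 0.0
```

{"api": "drive_tool", "payload": {"plan": [[0, 0, -0.02, 0, 0, 0, 1], [0, 0, -0.04, 0, 0, 0, 1], [0, 0, -0.04, 0, 0, 0, 1], [0, 0, -0.03, 0, 0, 0, 1], [-0.03, 0, 0, 0, 0, 0, 1], [-0.04, 0, 0, 0, 0, 0, 1], [-0.04, 0, 0, 0, 0, 0, 1], [-0.04, 0, 0, 0, 0, 0, 1], [-0.04, 0, 0, 0, 0, 0, 1], [-0.04, 0, 0, 0, 0, 0, 1]]}}

```text
t: 10.95
tcp_pos: [0.487, -0.0229, 0.1378]
tool_rot: [0.642, 0.767, -0.0, -0.0]
force: [0.6, 0.8, -0.2]
finger_gap: 1.001
gripper_force: 0.0
```

```bash
python3 - <<'E'
from h import *
for n in('scene','top'):
  s=snap(n); print(n)
  for b in blobs(s,.041,.065,box=(.4,.55,.1,.3),amin=30): print(*b)
  for b in blobs(s,.036,.05,box=(.40,.50,-.3,-.19),amin=30): print(*b)
E
python3 go.py 441.4 -234.5 93 -12
```

```text
scene
[446, 141] 392 [447.8, 201.7] [52.9, 53.4] 10.3 44.5 [451.0, 200.0] [116, 106, 95]
[237, 164] 384 [441.9, -235.1] [60.7, 36.1] 79.7 40.9 [446.1, -234.5] [116, 106, 95]
top
[390, 250] 445 [441.4, -234.3] [60.2, 36.1] 78.3 41.1 [441.3, -234.4] [147, 143, 138]
t 11.05 tcp [489.3 -26.  138.1] phi 9.8 gap 1.001 grip 0.0 F [ 0.7  0.3 -0.3] q6 -0.45
turn about z 21.79 then shift mm [-213.8   -3.6   45.6]
```

{"api": "drive_tool", "payload": {"plan": [[0, 0, 0, 0, 0, 7.2, 1], [0, 0, 0, 0, 0, 7.2, 1], [0, 0, 0, 0, 0, 7.1, 1], [-0.035, -0.001, 0, 0, 0, 0, 1], [-0.036, -0.001, 0, 0, 0, 0, 1], [-0.036, -0.001, 0, 0, 0, 0, 1], [-0.036, 0, 0, 0, 0, 0, 1], [-0.036, 0, 0, 0, 0, 0, 1], [-0.035, 0, 0, 0, 0, 0, 1], [0, 0, 0, 0, 0, 0, 1]]}}

```text
t: 12.05
tcp_pos: [0.4422, -0.2342, 0.138]
tool_rot: [0.775, 0.632, -0.0, 0.002]
force: [-0.0, 0.1, 0.2]
finger_gap: 1.001
gripper_force: 0.0
```

```bash
python3 go.py 441.5 -234.6 2.5 -11.5
```

```text
t 12.05 tcp [ 442.2 -234.2  138. ] phi -11.6 gap 1.001 grip 0.0 F [-0.   0.1  0.2] q6 -0.51
turn about z -0.13 then shift mm [ -0.3  -1.  135.5]
```

{"api": "drive_tool", "payload": {"plan": [[0, -0.001, 0.02, 0, 0, 0, 1], [0, 0, 0.03, 0, 0, 0, 1], [0, 0, 0.03, 0, 0, 0, 1], [0, 0, 0.025, 0, 0, 0, 1], [0, 0, 0.015, 0, 0, 0, 1], [0, 0, 0.01, 0, 0, 0, 1], [0, 0, 0.005, 0, 0, 0, 1], [0, 0, 0, 0, 0, 0, 1]]}}

```text
t: 12.85
tcp_pos: [0.4409, -0.2297, 0.0026]
tool_rot: [0.774, 0.634, -0.0, -0.0]
force: [0.2, 0.2, 0.9]
finger_gap: 1.002
gripper_force: 0.0
```

{"api": "drive_tool", "payload": {"plan": [[0, 0, 0, 0, 0, 0, 0.6], [0, 0, 0, 0, 0, 0, 0.4], [0, 0, 0, 0, 0, 0, 0.2], [0, 0, 0, 0, 0, 0, 0], [0, 0, 0, 0, 0, 0, -0.2], [0, 0, 0, 0, 0, 0, -0.4], [0, 0, 0, 0, 0, 0, -0.6], [0, 0, 0, 0, 0, 0, -0.6]]}}

```text
t: 13.65
tcp_pos: [0.4415, -0.2308, 0.0034]
tool_rot: [0.774, 0.633, 0.0, 0.001]
force: [-0.3, 0.4, 6.4]
finger_gap: 0.388
gripper_force: 45.8
```

{"api": "drive_tool", "payload": {"plan": [[0, 0, -0.005, 0, 0, 0, -0.6], [0, 0, -0.01, 0, 0, 0, -0.6], [0, 0, -0.02, 0, 0, 0, -0.6], [0, 0, -0.025, 0, 0, 0, -0.6], [0, 0, -0.025, 0, 0, 0, -0.6], [0, 0, -0.015, 0, 0, 0, -0.6], [0, 0, 0, 0, 0, -6.6, -0.6], [0, 0, 0, 0, 0, -6.6, -0.6], [0, 0, 0, 0, 0, -6.6, -0.6], [0, 0, 0, 0, 0, -6.6, -0.6]]}}

```text
t: 14.65
tcp_pos: [0.4403, -0.2299, 0.1032]
tool_rot: [0.607, 0.795, -0.0, -0.0]
force: [0.2, 0.2, -2.8]
finger_gap: 0.389
gripper_force: 45.1
```

```bash
python3 go.py 635.3 129.7 103 14.8
```

```text
t 14.65 tcp [ 440.3 -229.9  103.2] phi 15.3 gap 0.389 grip 45.1 F [ 0.2  0.2 -2.8] q6 -0.97
turn about z 0.48 then shift mm [297.9 280.4   0.3]
```

{"api": "drive_tool", "payload": {"plan": [[0.02, 0.02, 0, 0, 0, 0.4, -0.6], [0.022, 0.02, 0, 0, 0, 0, -0.6], [0.022, 0.02, 0, 0, 0, 0, -0.6], [0.022, 0.02, 0, 0, 0, 0, -0.6], [0.022, 0.02, 0, 0, 0, 0, -0.6], [0.022, 0.02, 0, 0, 0, 0, -0.6], [0.022, 0.02, 0, 0, 0, 0, -0.6], [0.022, 0.02, 0, 0, 0, 0, -0.6], [0.022, 0.02, 0, 0, 0, 0, -0.6], [0.022, 0.02, 0, 0, 0, 0, -0.6]]}}

```text
t: 15.65
tcp_pos: [0.5788, 0.0323, 0.103]
tool_rot: [0.611, 0.791, -0.0, -0.001]
force: [1.3, 0.6, -0.8]
finger_gap: 0.392
gripper_force: 45.2
```

{"api": "drive_tool", "payload": {"plan": [[0.02, 0.02, 0, 0, 0, 0, -0.6], [0.02, 0.02, 0, 0, 0, 0, -0.6], [0.02, 0.02, 0, 0, 0, 0, -0.6], [0.02, 0.02, 0, 0, 0, 0, -0.6], [0, 0, 0, 0, 0, 0, -0.6], [0, 0, 0, 0, 0, 0, -0.6]]}}

```text
t: 16.25
tcp_pos: [0.6356, 0.1291, 0.1026]
tool_rot: [0.611, 0.792, -0.001, -0.001]
force: [-0.7, 0.7, -1.2]
finger_gap: 0.385
gripper_force: 45.3
```

```bash
python3 go.py 635.3 129.7 3.4 14.8
```

```text
t 16.25 tcp [635.6 129.1 102.6] phi 14.7 gap 0.385 grip 45.3 F [-0.7  0.7 -1.2] q6 -0.23
turn about z -0.11 then shift mm [ 0.6  0.1 99.2]
```

{"api": "drive_tool", "payload": {"plan": [[0, 0, 0.015, 0, 0, 0, -0.6], [0, 0, 0.02, 0, 0, 0, -0.6], [0, 0, 0.02, 0, 0, 0, -0.6], [0, 0, 0.015, 0, 0, 0, -0.6], [0, 0, 0.013, 0, 0, 0, -0.6], [0, 0, 0.007, 0, 0, 0, -0.6], [0, 0, 0.004, 0, 0, 0, -0.6], [0, 0, 0.002, 0, 0, 0, -0.6], [0, 0, 0, 0, 0, 0, -0.6]]}}

```text
t: 17.15
tcp_pos: [0.6369, 0.1287, 0.0071]
tool_rot: [0.611, 0.791, 0.0, 0.0]
force: [0.3, -0.0, -2.4]
finger_gap: 0.388
gripper_force: 45.4
```

{"api": "drive_tool", "payload": {"plan": [[0, 0, 0.001, 0, 0, 0, -0.6], [0, 0, 0.001, 0, 0, 0, -0.6], [0, 0, 0, 0, 0, 0, -0.6]]}}

```text
t: 17.45
tcp_pos: [0.6366, 0.1288, 0.0051]
tool_rot: [0.611, 0.791, 0.0, 0.0]
force: [-0.1, -0.9, -1.9]
finger_gap: 0.39
gripper_force: 45.4
```

{"api": "drive_tool", "payload": {"plan": [[0, 0, 0.001, 0, 0, 0, -0.6], [0, 0, 0.001, 0, 0, 0, -0.6], [0, 0, 0, 0, 0, 0, -0.6]]}}

```text
t: 17.75
tcp_pos: [0.6367, 0.1288, 0.0034]
tool_rot: [0.611, 0.791, 0.0, 0.0]
force: [-1.2, -0.0, 2.9]
finger_gap: 0.384
gripper_force: 45.8
```

{"api": "drive_tool", "payload": {"plan": [[0, 0, 0, 0, 0, 0, 0], [0, 0, 0, 0, 0, 0, 0.3], [0, 0, 0, 0, 0, 0, 0.7], [0, 0, 0, 0, 0, 0, 1], [0, 0, 0, 0, 0, 0, 1], [0, 0, 0, 0, 0, 0, 1]]}}

```text
t: 18.35
tcp_pos: [0.6365, 0.1287, 0.0028]
tool_rot: [0.612, 0.791, -0.0, -0.0]
force: [-0.0, 0.6, -0.6]
finger_gap: 0.996
gripper_force: 0.0
```

{"api": "drive_tool", "payload": {"plan": [[0, 0, -0.02, 0, 0, 0, 1], [0, 0, -0.04, 0, 0, 0, 1], [0, 0, -0.04, 0, 0, 0, 1], [0, 0, -0.03, 0, 0, 0, 1], [0, 0, 0, 0, 0, 0, 1]]}}

```text
t: 18.85
tcp_pos: [0.6402, 0.1289, 0.1382]
tool_rot: [0.611, 0.791, 0.003, 0.004]
force: [-0.1, 0.5, -0.1]
finger_gap: 1.003
gripper_force: 0.0
```

```bash
python3 go.py 641.8 -208.2 133 15
```

```text
t 18.85 tcp [640.2 128.9 138.2] phi 14.6 gap 1.003 grip 0.0 F [-0.1  0.5 -0.1] q6 -0.23
turn about z -0.38 then shift mm [-326.   -85.8    5.1]
```

{"api": "drive_tool", "payload": {"plan": [[-0.032, -0.008, 0, 0, 0, 0, 1], [-0.032, -0.008, 0, 0, 0, 0, 1], [-0.033, -0.009, 0, 0, 0, 0, 1], [-0.033, -0.009, 0, 0, 0, 0, 1], [-0.033, -0.009, 0, 0, 0, 0, 1], [-0.033, -0.009, 0, 0, 0, 0, 1], [-0.033, -0.009, 0, 0, 0, 0, 1], [-0.033, -0.009, 0, 0, 0, 0, 1], [-0.032, -0.008, 0, 0, 0, 0, 1], [-0.032, -0.008, 0, 0, 0, 0, 1]]}}

```text
t: 19.85
tcp_pos: [0.6345, -0.2095, 0.1314]
tool_rot: [0.612, 0.791, -0.0, -0.001]
force: [0.4, -0.2, -0.5]
finger_gap: 0.999
gripper_force: 0.0
```

{"api": "drive_tool", "payload": {"plan": [[0, 0, 0, 0, 0, 0, 1], [0, 0, 0, 0, 0, 0, 1]]}}

```text
t: 20.05
tcp_pos: [0.6345, -0.2088, 0.1315]
tool_rot: [0.612, 0.791, -0.0, -0.001]
force: [-0.6, 0.3, 0.5]
finger_gap: 0.993
gripper_force: 0.0
```

```bash
python3 - <<'E'
from h import *
for n in('top',):
  s=snap(n); print(n)
  for b in blobs(s,.037,.05,box=(.58,.70,.07,.17),amin=30): print(*b)
E
python3 go.py 641.8 -208.2 2.5 15
```

```text
top
t 20.1 tcp [ 634.6 -207.7  131.7] phi 14.6 gap 1.003 grip 0.0 F [ 0.5  0.5 -1. ] q6 -0.74
turn about z -0.43 then shift mm [ -2.6   7.1 129.1]
```

Run:
```python
from h import *
s=load('top')
for b in blobs(s,.037,.065,amin=30): print(*b[:6])
s=snap('scene'); print()
for b in blobs(s,.037,.065,amin=30): print(*b[:6])
```

```text
[287, 113] 296 [735.9, 15.9] [53.6, 36.6] 61.3 45.8
[442, 172] 95 [626.6, -342.5] [19.2, 51.1] 71.7 38.9

[344, 138] 292 [402.0, -7.5] [43.3, 42.5] 5.3 50.2
[445, 142] 439 [447.2, 202.7] [54.3, 53.7] 10.3 43.9
[565, 151] 73 [521.7, 444.6] [10.6, 49.8] 89.9 45.6
[281, 158] 443 [442.5, -145.7] [54.0, 53.8] 69.8 44.4
[484, 196] 476 [614.3, 211.0] [35.6, 60.9] 15.5 43.2
[445, 212] 491 [637.2, 124.7] [35.6, 60.6] 14.9 40.2
[306, 224] 766 [622.9, -124.8] [53.7, 52.3] 15.8 43.7
[258, 239] 699 [641.9, -208.8] [53.4, 53.6] 65.3 40.8
[184, 244] 241 [630.5, -330.2] [32.2, 45.6] 35.5 42.2
[406, 261] 764 [729.8, 19.1] [50.6, 52.9] 81.8 44.3
[224, 306] 426 [758.6, -267.4] [45.7, 49.2] 38.5 42.1
```

{"api": "drive_tool", "payload": {"plan": [[-0.002, 0.007, 0.015, 0, 0, -0.4, 1], [0, 0, 0.03, 0, 0, 0, 1], [0, 0, 0.03, 0, 0, 0, 1], [0, 0, 0.014, 0, 0, 0, 1], [0, 0, 0, 0, 0, 0, 1]]}}

```text
t: 20.65
tcp_pos: [0.641, -0.2066, 0.0405]
tool_rot: [0.608, 0.794, -0.001, -0.003]
force: [-0.0, 0.4, -0.2]
finger_gap: 1.002
gripper_force: 0.0
```

```bash
python3 go.py 641.8 -208.4 2.5 15
```

```text
t 20.65 tcp [ 641.  -206.6   40.5] phi 15.1 gap 1.002 grip 0.0 F [-0.   0.4 -0.2] q6 -0.74
turn about z 0.08 then shift mm [-2.1  0.5 38. ]
```

{"api": "drive_tool", "payload": {"plan": [[-0.003, 0, 0.015, 0, 0, 0, 1], [0, 0, 0.012, 0, 0, 0, 1], [0, 0, 0.008, 0, 0, 0, 1], [0, 0, 0.003, 0, 0, 0, 1], [0, 0, 0, 0, 0, 0, 1]]}}

```text
t: 21.15
tcp_pos: [0.6433, -0.2115, 0.0054]
tool_rot: [0.609, 0.793, -0.0, -0.0]
force: [0.1, -0.4, -1.0]
finger_gap: 0.998
gripper_force: 0.0
```

{"api": "drive_tool", "payload": {"plan": [[0, 0, 0, 0, 0, 0, 0.6], [0, 0, 0, 0, 0, 0, 0.4], [0, 0, 0, 0, 0, 0, 0.3], [0, 0, 0, 0, 0, 0, 0.2], [0, 0, 0, 0, 0, 0, 0], [0, 0, 0, 0, 0, 0, -0.2], [0, 0, 0, 0, 0, 0, -0.2]]}}

```text
t: 21.85
tcp_pos: [0.6437, -0.2118, 0.0068]
tool_rot: [0.609, 0.793, -0.0, 0.0]
force: [-1.9, 0.7, 5.0]
finger_gap: 0.611
gripper_force: 47.1
```

```bash
python3 go.py 441.2 -232.4 2.5 0
```

```text
t 21.85 tcp [ 643.7 -211.8    6.8] phi 15.0 gap 0.611 grip 47.1 F [-1.9  0.7  5. ] q6 -0.74
turn about z 15.01 then shift mm [ -20.6 -202.5    4.2]
```

{"api": "drive_tool", "payload": {"plan": [[0, 0, -0.005, 0, 0, 0, -0.2], [0, 0, -0.01, 0, 0, 0, -0.2], [0, 0, -0.02, 0, 0, 0, -0.2], [0, 0, -0.025, 0, 0, 0, -0.2], [0, 0, -0.025, 0, 0, 0, -0.2], [0, 0, -0.015, 0, 0, 0, -0.2], [0, 0, 0, 0, 0, 7.5, -0.2], [0, 0, 0, 0, 0, 7.5, -0.2], [0, 0, 0, 0, 0, 0, -0.2]]}}

```text
t: 22.75
tcp_pos: [0.6432, -0.2113, 0.1058]
tool_rot: [0.707, 0.707, -0.0, -0.0]
force: [0.4, -0.3, -1.2]
finger_gap: 0.614
gripper_force: 47.5
```

```bash
python3 go.py 441.2 -235.4 106.8 0
```

```text
t 22.75 tcp [ 643.2 -211.3  105.8] phi 0.0 gap 0.614 grip 47.5 F [ 0.4 -0.3 -1.2] q6 -0.48
turn about z 0.01 then shift mm [ -24.1 -202.    -0.9]
```

{"api": "drive_tool", "payload": {"plan": [[-0.002, -0.02, 0, 0, 0, 0, -0.2], [-0.003, -0.022, 0, 0, 0, 0, -0.2], [-0.003, -0.022, 0, 0, 0, 0, -0.2], [-0.003, -0.023, 0, 0, 0, 0, -0.2], [-0.003, -0.023, 0, 0, 0, 0, -0.2], [-0.003, -0.023, 0, 0, 0, 0, -0.2], [-0.003, -0.023, 0, 0, 0, 0, -0.2], [-0.002, -0.023, 0, 0, 0, 0, -0.2], [-0.002, -0.023, 0, 0, 0, 0, -0.2], [0, 0, 0, 0, 0, 0, -0.2]]}}

```text
t: 23.75
tcp_pos: [0.4381, -0.2343, 0.1054]
tool_rot: [0.707, 0.707, -0.0, -0.003]
force: [-0.0, 0.6, -2.7]
finger_gap: 0.611
gripper_force: 47.8
```

{"api": "drive_tool", "payload": {"plan": [[0, 0, 0.02, 0, 0, 0, -0.2], [0, 0, 0.02, 0, 0, 0, -0.2], [0, 0, 0.02, 0, 0, 0, -0.2], [0, 0, 0, 0, 0, 0, -0.2], [0, 0, 0, 0, 0, 0, -0.2]]}}

```text
t: 24.25
tcp_pos: [0.4421, -0.2357, 0.0457]
tool_rot: [0.707, 0.708, 0.0, 0.0]
force: [0.6, -0.3, -3.1]
finger_gap: 0.614
gripper_force: 48.0
```

```bash
python3 go.py 441.2 -235.4 6.8 0
```

```text
t 24.25 tcp [ 442.1 -235.7   45.7] phi 0.1 gap 0.614 grip 48.0 F [ 0.6 -0.3 -3.1] q6 -0.71
turn about z 0.08 then shift mm [ 0.3 -0.9 38.9]
```

{"api": "drive_tool", "payload": {"plan": [[0, -0.001, 0.013, 0, 0, 0, -0.2], [0, 0, 0.012, 0, 0, 0, -0.2], [0, 0, 0.006, 0, 0, 0, -0.2], [0, 0, 0.003, 0, 0, 0, -0.2], [0, 0, 0.002, 0, 0, 0, -0.2], [0, 0, 0.001, 0, 0, 0, -0.2], [0, 0, 0, 0, 0, 0, -0.2]]}}

```text
t: 24.95
tcp_pos: [0.4407, -0.2356, 0.0089]
tool_rot: [0.707, 0.707, 0.0, 0.0]
force: [0.2, 0.7, -2.2]
finger_gap: 0.612
gripper_force: 48.0
```

{"api": "drive_tool", "payload": {"plan": [[0, 0, 0.001, 0, 0, 0, -0.2], [0, 0, 0.001, 0, 0, 0, -0.2], [0, 0, 0, 0, 0, 0, -0.2]]}}

```text
t: 25.25
tcp_pos: [0.4405, -0.2355, 0.0068]
tool_rot: [0.707, 0.707, -0.0, 0.0]
force: [-0.9, -0.5, -2.1]
finger_gap: 0.611
gripper_force: 48.0
```

{"api": "drive_tool", "payload": {"plan": [[0, 0, 0.001, 0, 0, 0, -0.2], [0, 0, 0, 0, 0, 0, -0.2]]}}

```text
t: 25.45
tcp_pos: [0.4406, -0.2355, 0.0067]
tool_rot: [0.707, 0.707, 0.0, 0.0]
force: [-1.2, 1.0, 6.0]
finger_gap: 0.611
gripper_force: 49.0
```

Contact. Release, rise, then over to the tile.

{"api": "drive_tool", "payload": {"plan": [[0, 0, 0, 0, 0, 0, 0.4], [0, 0, 0, 0, 0, 0, 0.6], [0, 0, 0, 0, 0, 0, 1], [0, 0, 0, 0, 0, 0, 1], [0, 0, 0, 0, 0, 0, 1], [0, 0, 0, 0, 0, 0, 1]]}}

```text
t: 26.05
tcp_pos: [0.4405, -0.2356, 0.0057]
tool_rot: [0.707, 0.707, -0.0, -0.0]
force: [0.2, 0.3, -0.5]
finger_gap: 1.0
gripper_force: 0.0
```

{"api": "drive_tool", "payload": {"plan": [[0, 0, -0.02, 0, 0, 0, 1], [0, 0, -0.04, 0, 0, 0, 1], [0, 0, -0.04, 0, 0, 0, 1], [0, 0, -0.03, 0, 0, 0, 1], [0, 0, 0, 0, 0, -5, 1], [0, 0, 0, 0, 0, -5, 1], [0, 0, 0, 0, 0, 0, 1]]}}

```text
t: 26.75
tcp_pos: [0.4405, -0.2355, 0.1362]
tool_rot: [0.643, 0.766, -0.0, 0.0]
force: [-0.2, -0.2, 0.3]
finger_gap: 0.999
gripper_force: 0.0
```

```bash
python3 go.py 447.6 202.2 133 10.3
```

```text
t 26.75 tcp [ 440.5 -235.5  136.2] phi 10.0 gap 0.999 grip 0.0 F [-0.2 -0.2  0.3] q6 -0.89
turn about z -0.31 then shift mm [429.4  85.2   3. ]
```

{"api": "drive_tool", "payload": {"plan": [[0.035, 0.007, 0, 0, 0, 0, 1], [0.036, 0.007, 0, 0, 0, 0, 1], [0.036, 0.007, 0, 0, 0, 0, 1], [0.036, 0.007, 0, 0, 0, 0, 1], [0.036, 0.007, 0, 0, 0, 0, 1], [0.036, 0.007, 0, 0, 0, 0, 1], [0.036, 0.007, 0, 0, 0, 0, 1], [0.036, 0.007, 0, 0, 0, 0, 1], [0.036, 0.007, 0, 0, 0, 0, 1], [0.036, 0.007, 0, 0, 0, 0, 1]]}}

```text
t: 27.75
tcp_pos: [0.4467, 0.1316, 0.1355]
tool_rot: [0.644, 0.765, -0.0, -0.0]
force: [0.5, -0.6, -0.1]
finger_gap: 0.999
gripper_force: 0.0
```

{"api": "drive_tool", "payload": {"plan": [[0.036, 0.007, 0, 0, 0, 0, 1], [0.035, 0.007, 0, 0, 0, 0, 1], [0, 0, 0, 0, 0, 0, 1], [0, 0, 0.03, 0, 0, 0, 1], [0, 0, 0.03, 0, 0, 0, 1], [0, 0, 0.02, 0, 0, 0, 1], [0, 0, 0, 0, 0, 0, 1]]}}

```text
t: 28.45
tcp_pos: [0.4463, 0.2012, 0.0534]
tool_rot: [0.644, 0.765, -0.003, -0.002]
force: [-0.4, 1.5, 0.3]
finger_gap: 1.001
gripper_force: 0.0
```

```bash
python3 - <<'E'
from h import *
s=snap('scene')
for b in blobs(s,.036,.065,amin=30): print(*b[:6])
E
python3 go.py 447.6 202.2 6.5 10.3
```

```text
[238, 131] 225 [330.0, -227.1] [49.9, 47.3] 76.4 39.7
[344, 138] 298 [402.7, -8.0] [42.6, 41.3] 25.4 50.0
[445, 142] 451 [446.7, 201.0] [55.3, 51.7] 10.9 43.9
[565, 152] 78 [521.5, 445.3] [50.7, 9.1] 0.3 46.1
[281, 158] 455 [442.1, -145.3] [53.4, 53.3] 62.8 44.4
[237, 163] 444 [441.6, -233.1] [52.9, 54.0] 59.3 41.7
[484, 196] 497 [613.9, 210.9] [36.0, 62.0] 14.9 43.2
[445, 212] 506 [636.8, 124.3] [36.0, 62.1] 15.4 40.2
[306, 224] 782 [622.6, -124.9] [54.5, 52.4] 15.1 43.7
[183, 245] 358 [630.7, -330.7] [37.8, 54.0] 89.2 39.9
[406, 261] 779 [729.8, 19.0] [50.8, 52.3] 77.8 44.3
[224, 306] 578 [759.5, -267.8] [50.5, 51.7] 42.6 40.5
t 28.5 tcp [447.4 201.5  54.7] phi 9.9 gap 0.995 grip 0.0 F [-0.2  0.1  0.2] q6 0.02
turn about z -0.4 then shift mm [ 0.6  0.5 48.2]
```

Round cast is at (441.6, −233.1), on target. Now grasp the square again.

{"api": "drive_tool", "payload": {"plan": [[0, 0, 0.015, 0, 0, -0.4, 1], [0, 0, 0.015, 0, 0, 0, 1], [0, 0, 0.012, 0, 0, 0, 1], [0, 0, 0.006, 0, 0, 0, 1], [0, 0, 0, 0, 0, 0, 1]]}}

```text
t: 29.0
tcp_pos: [0.4485, 0.2023, 0.0076]
tool_rot: [0.64, 0.768, -0.0, -0.0]
force: [-0.7, -0.3, 0.5]
finger_gap: 0.999
gripper_force: 0.0
```

{"api": "drive_tool", "payload": {"plan": [[0, 0, 0, 0, 0, 0, 0.6], [0, 0, 0, 0, 0, 0, 0.4], [0, 0, 0, 0, 0, 0, 0.3], [0, 0, 0, 0, 0, 0, 0.2], [0, 0, 0, 0, 0, 0, 0], [0, 0, 0, 0, 0, 0, -0.2], [0, 0, 0, 0, 0, 0, -0.2]]}}

```text
t: 29.7
tcp_pos: [0.4484, 0.2025, 0.0085]
tool_rot: [0.64, 0.768, 0.0, 0.0]
force: [-1.9, -0.5, 6.7]
finger_gap: 0.598
gripper_force: 46.9
```

{"api": "drive_tool", "payload": {"plan": [[0, 0, -0.005, 0, 0, 0, -0.2], [0, 0, -0.01, 0, 0, 0, -0.2], [0, 0, -0.02, 0, 0, 0, -0.2], [0, 0, -0.025, 0, 0, 0, -0.2], [0, 0, -0.025, 0, 0, 0, -0.2], [0, 0, -0.015, 0, 0, 0, -0.2], [0, 0, 0, 0, 0, -4.5, -0.2], [0, 0, 0, 0, 0, 0, -0.2]]}}

```text
t: 30.5
tcp_pos: [0.4489, 0.2026, 0.109]
tool_rot: [0.609, 0.793, 0.001, 0.001]
force: [0.6, -0.1, -2.2]
finger_gap: 0.598
gripper_force: 47.6
```

```bash
python3 go.py 644.7 -209.5 105 15.2
```

```text
t 30.5 tcp [448.9 202.6 109. ] phi 14.9 gap 0.598 grip 47.6 F [ 0.6 -0.1 -2.2] q6 -0.06
turn about z -0.3 then shift mm [-449.    80.9    4.2]
```

{"api": "drive_tool", "payload": {"plan": [[-0.03, 0.005, 0, 0, 0, 0, -0.2], [-0.032, 0.006, 0, 0, 0, 0, -0.2], [-0.033, 0.006, 0, 0, 0, 0, -0.2], [-0.033, 0.006, 0, 0, 0, 0, -0.2], [-0.033, 0.006, 0, 0, 0, 0, -0.2], [-0.033, 0.006, 0, 0, 0, 0, -0.2], [-0.033, 0.006, 0, 0, 0, 0, -0.2], [-0.033, 0.006, 0, 0, 0, 0, -0.2], [-0.033, 0.006, 0, 0, 0, 0, -0.2], [-0.033, 0.006, 0, 0, 0, 0, -0.2]]}}

```text
t: 31.5
tcp_pos: [0.5892, -0.0985, 0.1073]
tool_rot: [0.61, 0.792, -0.0, -0.001]
force: [0.4, 0.7, -1.1]
finger_gap: 0.6
gripper_force: 47.6
```

{"api": "drive_tool", "payload": {"plan": [[-0.033, 0.006, 0, 0, 0, 0, -0.2], [-0.033, 0.006, 0, 0, 0, 0, -0.2], [-0.033, 0.006, 0, 0, 0, 0, -0.2], [-0.024, 0.004, 0, 0, 0, 0, -0.2], [0, 0, 0, 0, 0, 0, -0.2], [0, 0, 0, 0, 0, 0, -0.2]]}}

```text
t: 32.1
tcp_pos: [0.6413, -0.2105, 0.1069]
tool_rot: [0.61, 0.792, -0.0, -0.001]
force: [-0.1, 0.5, -1.8]
finger_gap: 0.595
gripper_force: 47.5
```

```bash
python3 go.py 644.7 -209.5 4.5 15.2
```

```text
t 32.1 tcp [ 641.3 -210.5  106.9] phi 14.8 gap 0.595 grip 47.5 F [-0.1  0.5 -1.8] q6 -0.74
turn about z -0.43 then shift mm [ -0.2   3.7 102.4]
```

{"api": "drive_tool", "payload": {"plan": [[0, 0.003, 0.015, 0, 0, -0.4, -0.2], [0, 0, 0.02, 0, 0, 0, -0.2], [0, 0, 0.02, 0, 0, 0, -0.2], [0, 0, 0.015, 0, 0, 0, -0.2], [0, 0, 0, 0, 0, 0, -0.2]]}}

```text
t: 32.6
tcp_pos: [0.6427, -0.2075, 0.0344]
tool_rot: [0.606, 0.795, -0.001, -0.004]
force: [-1.1, 0.4, -0.9]
finger_gap: 0.594
gripper_force: 47.5
```

```bash
python3 go.py 644.7 -209.5 4.5 15.2
```

```text
t 32.6 tcp [ 642.7 -207.5   34.4] phi 15.4 gap 0.594 grip 47.5 F [-1.1  0.4 -0.9] q6 -0.75
turn about z 0.16 then shift mm [-2.6  1.5 29.9]
```

{"api": "drive_tool", "payload": {"plan": [[-0.001, 0.001, 0.01, 0, 0, 0, -0.2], [0, 0, 0.007, 0, 0, 0, -0.2], [0, 0, 0.004, 0, 0, 0, -0.2], [0, 0, 0.003, 0, 0, 0, -0.2], [0, 0, 0.001, 0, 0, 0, -0.2], [0, 0, 0, 0, 0, 0, -0.2], [0, 0, 0, 0, 0, 0, -0.2]]}}

```text
t: 33.3
tcp_pos: [0.6467, -0.2106, 0.0132]
tool_rot: [0.607, 0.795, 0.0, 0.0]
force: [1.0, -0.2, -1.4]
finger_gap: 0.6
gripper_force: 47.5
```

```bash
python3 go.py 644.7 -209.5 4.5 15.2
```

```text
t 33.3 tcp [ 646.7 -210.6   13.2] phi 15.3 gap 0.6 grip 47.5 F [ 1.  -0.2 -1.4] q6 -0.75
turn about z 0.1 then shift mm [ 1.6 -1.6  8.7]
```

{"api": "drive_tool", "payload": {"plan": [[0.001, -0.001, 0.003, 0, 0, 0, -0.2], [0, 0, 0.003, 0, 0, 0, -0.2], [0, 0, 0.001, 0, 0, 0, -0.2], [0, 0, 0, 0, 0, 0, -0.2]]}}

```text
t: 33.7
tcp_pos: [0.645, -0.2096, 0.0054]
tool_rot: [0.607, 0.795, -0.0, -0.0]
force: [0.1, -0.1, -1.4]
finger_gap: 0.598
gripper_force: 47.5
```

{"api": "drive_tool", "payload": {"plan": [[0, 0, 0.001, 0, 0, 0, -0.2], [0, 0, 0.001, 0, 0, 0, -0.2], [0, 0, 0, 0, 0, 0, -0.2]]}}

```text
t: 34.0
tcp_pos: [0.6454, -0.2099, 0.0046]
tool_rot: [0.607, 0.795, -0.0, 0.0]
force: [-1.1, -0.3, 3.3]
finger_gap: 0.599
gripper_force: 48.1
```

{"api": "drive_tool", "payload": {"plan": [[0, 0, 0, 0, 0, 0, 0.4], [0, 0, 0, 0, 0, 0, 0.6], [0, 0, 0, 0, 0, 0, 1], [0, 0, 0, 0, 0, 0, 1], [0, 0, 0, 0, 0, 0, 1], [0, 0, 0, 0, 0, 0, 1]]}}

```text
t: 34.6
tcp_pos: [0.6452, -0.2098, 0.0037]
tool_rot: [0.607, 0.795, -0.0, -0.0]
force: [-0.9, -0.2, -0.4]
finger_gap: 0.999
gripper_force: 0.0
```

{"api": "drive_tool", "payload": {"plan": [[0, 0, -0.02, 0, 0, 0, 1], [0, 0, -0.04, 0, 0, 0, 1], [0, 0, -0.04, 0, 0, 0, 1], [0, 0, -0.04, 0, 0, 0, 1], [0.04, 0, -0.02, 0, 0, 0, 1], [0.04, -0.02, 0, 0, 0, 0, 1], [0.04, -0.02, 0, 0, 0, 0, 1], [0.04, -0.02, 0, 0, 0, 0, 1], [0.04, -0.02, 0, 0, 0, 0, 1], [0, 0, 0, 0, 0, 0, 1]]}}

```text
t: 35.6
tcp_pos: [0.5087, -0.0333, 0.1633]
tool_rot: [0.605, 0.796, -0.001, -0.004]
force: [-0.7, 0.2, -0.8]
finger_gap: 0.999
gripper_force: 0.0
```

Run:
```python
from h import *
s=snap('scene')
for b in blobs(s,.036,.065,amin=30): print(*b[:6])
cv2.imwrite('pics/end.png',s['image'][:,:,::-1])
```

```text
[238, 131] 231 [329.9, -226.6] [50.7, 48.4] 79.2 39.6
[344, 138] 296 [402.6, -8.6] [42.2, 42.6] 20.2 49.8
[565, 151] 80 [521.5, 445.7] [46.1, 8.0] 1.0 45.5
[281, 158] 454 [441.6, -145.2] [54.0, 52.7] 2.9 44.3
[237, 163] 443 [441.4, -232.4] [52.8, 52.5] 75.5 41.7
[484, 196] 497 [614.2, 210.6] [36.1, 61.9] 14.5 43.1
[445, 212] 504 [636.6, 124.4] [35.4, 61.7] 14.7 40.3
[306, 224] 776 [622.3, -124.9] [53.8, 52.7] 16.0 43.8
[258, 241] 815 [645.0, -209.1] [53.5, 52.7] 14.9 40.6
[183, 246] 344 [631.2, -332.0] [35.1, 49.2] 88.2 40.0
[406, 261] 775 [729.8, 19.0] [50.7, 53.1] 83.1 44.2
[225, 307] 611 [759.9, -267.7] [50.7, 52.1] 52.2 40.2
```

View pics/end.png

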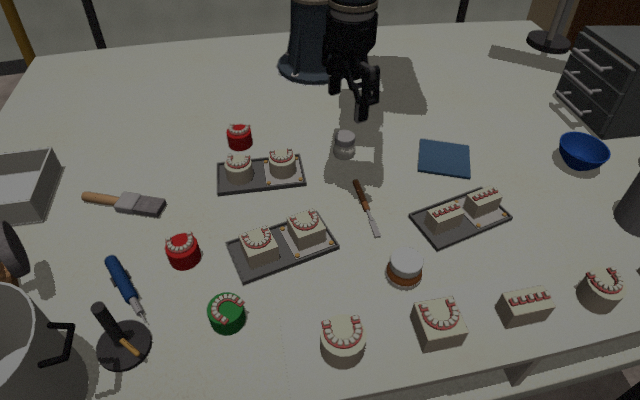

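The final picture shows round (238,165), square (258,243) and oblong (445,213), each in its matching pan. The jars at (344,145) and (405,265) and the knife at (367,207) have not moved.

```bash
python3 -c "
from station import manip
print(manip.sign_off())"
```

```text
the job is handed in; nothing more can be done
None
```

The job is handed in: all three casts stand upright in their matching pans, each about 2 mm or less from centre by camera, after the square was parked on the tile; the jars and knife were not moved, robot time was about 36 s, and no verdict came back.

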